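Lock the slide bolt on the tool chest

TASK

Lock the tool chest on the bench: with the fingertips, push the black knob of its slide bolt along the long leg of the L-shaped slot until the bolt's tongue is fully home in the keeper, then push it round the corner and all the way to the end of the short leg, so that the bolt cannot slide back. Only push the knob, do not pinch it or shove it hard, and leave the jar, the drink can and the screwdriver where they are; finish with the hand clear.

Things in the scene. Friction and masses are not known exactly. Their poses are not given: they have to be found in the camera images.
- chest: Grey steel tool chest fixed to the bench, 240 (its x) x 380 (its y) mm, flat top 85 mm above the bench. Origin: centre of its underside, on the bench; at yaw 0 its x points away from the robot. The slide bolt lies in the middle of the top; a jar stands on the top at the front (-x) +y corner.
- plate (a point): Upper face of the bolt's steel cover plate, 101 mm above the bench, over the chest's centre; the plate spans chest x -45 to +40 mm, y -65 to +65 mm. Only the knob stands on it. An L-shaped slot 16 mm wide is cut in it: the long leg (80 mm of travel) runs along chest -y, then the short leg (40 mm of travel) along chest -x.
- keeper (a point): Top centre of the keeper, a steel staple 46 (chest x) x 20 (chest y) mm, as high as the plate, at chest x +15, y -125 mm. The bolt's flat tongue, 22 mm wide, comes out of the plate's -y end and passes under it.
- knob (a point): Centre (123 mm above the bench) of the black round knob, 30 mm in diameter, 35 mm tall, from 4 to 39 mm above the plate, on a 12 mm stud that runs in the slot. It cannot be lifted; it moves only along the slot, with 2 mm play beside the stud, needs about 2 N (long leg) or 1.5 N (short leg), more if pressed against the slot's side, and stays where it is left.
- slot_start (a point): Stud's axis at the start of the long leg, on the plate's upper face (chest x +15, y +40 mm).
- slot_corner (a point): Stud's axis at the corner of the L, on the plate's upper face (chest x +15, y -40 mm).
- slot_end (a point): Stud's axis at the end of the short leg, on the plate's upper face (chest x -25, y -40 mm).
- bolt (a joint): Travel of bolt and knob along the long leg, m: 0 at slot_start, 0.080 (stop) at the corner, tongue fully home. It starts between 0 and 0.025. At either stop the knob stands firm: keep the push on it under 25 N (35 N of finger contact counts as a shove or a pinch).
- cross (a joint): Travel of the knob along the short leg, m: 0 in the long leg, 0.040 (stop) at slot_end. Only free when the bolt is within 2 mm of its stop.
- jar: Bystander: glass jar with steel lid, 52 mm in diameter, 60 mm tall, standing on the chest top near chest x -70, y +150 mm. Origin: centre of its underside.
- can: Bystander: drink can, 66 mm in diameter, 120 mm tall, standing on the bench by the chest's -y end. Origin: centre of its underside.
- driver: Bystander: screwdriver lying on the bench before the chest's robot side, about 200 mm long. Origin: underside of its middle.

How it is judged:
On the way, in this order (a step that is already met when the one before it is completed fails the run):
1. the bolt is pushed home along the long leg (value of joint bolt above 0.075 m), for 0.05 s.
2. the knob is pushed to the end of the short leg (value of joint cross above 0.036 m), for 0.05 s.
At the end, for the whole second after the job is handed in: The bolt is within 5 mm of its stop and the knob within 4 mm of the end of the short leg, at rest; the jar, can and screwdriver are within 20 mm of where they stood (value of joint bolt above 0.075 m and value of joint cross above 0.036 m and velocity of joint bolt between -0.01 and 0.01 m/s and velocity of joint cross between -0.01 and 0.01 m/s and distance of each of jar, can, driver from where it was at the start of the episode below 0.02 m); the robot touches nothing.
It fails at once if the knob is pinched or shoved hard (over 35 N of finger contact) (contact force between the fingers and cross above 35 N).
It fails at once if the jar is lifted, knocked over or pushed away (distance of jar from where it was at the start of the episode above 0.02 m or angle between jar's own z axis and vertical above 0.5 rad).
It fails at once if the can is lifted, knocked over or pushed away (distance of can from where it was at the start of the episode above 0.02 m or angle between can's own z axis and vertical above 0.5 rad).
It fails at once if the screwdriver is lifted or pushed away (distance of driver from where it was at the start of the episode above 0.02 m).
It also fails if it takes over 48 s, if anything falls off the work surface, if the arm or the gripper's body presses on something with over 40 N, if the wrist force passes 120 N, or if a joint passes its speed limit or range.

ROBOT

A 6-joint arm with a two-finger parallel gripper is mounted at the origin on the work surface. World frame = base frame: x ahead of the robot, y to its left, z up, the work surface at z = 0. Lengths are in m, angles in rad, forces in N, time in s.
With the tool pointing down it reaches from about 0.425 to 0.95 m from the base axis. Payload 3.5 kg.
Tool frame: the origin (TCP) lies at the very end of the fingers, on their centre line; the grasp point (between the pads) lies 19 mm behind it; z points along the fingers, y is the line along which they close (so a half turn about z gives the same grasp; the last joint's range is limited). The gripper opens to 85 mm and grips with 20 to 120 N. Pads are 22 mm wide; open, the fingers measure 114 mm over their backs; the gripper's body (76 mm by 85 mm) begins 54 mm behind the grasp point. The pads swing forward as they close: fully open they stand 13 mm farther back than shut.
Start: joints at [1.155, 0.286, 1.577, -0, 1.279, -0.15], TCP at [0.177, 0.651, 0.231] pointing down, gripper open.
Joint ranges: [-2.77, 2.77], [-0.9, 2.22], [0.21, 2.48], [-1.53, 4.67], [0.24, 2.81], [-2.84, 2.84]. Speed limits (rad/s): [2.79, 2.79, 3.14, 3.14, 3.14, 3.14].

INTERFACE

Orientations are given as a unit quaternion [w, x, y, z].
In Python, from bench import monitor, eyes, order gives the robot as it stands.
- The arm moves only by the shell command python3 -m handwheel 'ROWS' [OPENING] [FORCE]. ROWS is JSON, a list of rows, each a list of 6 numbers: the shift along the world's x, y, z each as a share of 300 mm, from -1 to 1, then the turn, a rotation vector about the world's x, y, z each as a share of 2 pi rad, from -1 to 1. A call has 1 to 12 rows; each row is the pose to reach, as a shift and turn from the pose commanded when the call began, turning the shorter way round; what a row does not reach only later rows make up. A row lasts 1/10 s, in which the tool goes at most 50 mm and 8.59 degrees, less where a joint would pass 70% of its speed; a pose out of reach is approached as far as the arm can. A call with a number of a shift or a turn outside -1 to 1 is refused whole. A call with a gripper value outside its range is refused whole. OPENING is the opening, from 0 (shut) to 1 (fully open), set as the call begins (- or left out, the last holds). The fingers move at their own pace and stop on an object; FORCE is the grip in N (left out, the last holds). Time passes only in rows, so rows that repeat a pose let the fingers close. It gives the time, the measured TCP pose, the force, the opening and the grip force at its end, in the units of the state.
- monitor.sense(): the state, without advancing time (a new reading comes with each control period).
- eyes.read_camera(name): name is "scene" or "top" or "wrist"; returns the picture (480x640x3 uint8, red, green, blue); there is no depth.
- eyes.calibration(name): a dict with "camera_matrix" (3x3 intrinsics, pixels), "origin" and "attitude" of the camera in the world; the wrist camera has in their place "mount" (4x4, takes a point from camera to tool coordinates, whose origin is the TCP and whose axes are the flange's). Camera axes: x right, y up, looking along -z (the intrinsics and any distortion apply to the point x, -y, -z); pixel columns grow to the right and rows downward; lengths in m; the calibration is good to about 2 mm. A picture is of the moment at which its call begins: read the wrist's pose just before it. calibration takes no time and is no camera call.
- order.job_done(): hands the job in; it is judged then, once.
The state is a dict: "time": time; "q": joint angles; "joint_velocities": joint speeds; "effort": joint torques, N m; "tcp_pos": TCP position; "tcp_rot": TCP orientation; "contact_force": force on the tool from outside, world axes, zero at the start; "torque": the same for the moment, N m; "finger_gap": opening from 0.0 (shut) to 1.0 (fully open); "gripper_force": force on a finger pad.
Only numpy, scipy, OpenCV 4.12 (cv2) and the standard library are available. Lean on these libraries where they do the work, as an engineer would, in place of code of your own. Each camera call takes 0.05 s, during which the arm holds its last target. There are 200 camera calls.

## Working session

There is one attempt and no reset: what is moved stays moved. The work goes in short steps, Python scripts to look and compute and a shell command to move; the robot and the scene stay as the last step left them, time stands still between calls to the robot, and variables do not carry over. Pictures are saved under pics/ and viewed, at most 10 in all, crops included, and the job is handed in when it is done.

```bash
mkdir -p pics; cat > h.py <<'E'
import numpy as np,cv2,json
from bench import monitor,eyes,order
E
python3 - <<'E'
from h import *
s=monitor.sense();print(s)
for n in("scene","top","wrist"):
    c=eyes.calibration(n);print(n,c)
    im=eyes.read_camera(n);cv2.imwrite(f"pics/{n}0.png",im[:,:,::-1])
E
```

```text
{'time': 0.0, 'q': array([ 1.15499855e+00,  2.87173649e-01,  1.57815591e+00,  3.06156412e-05,
        1.27859567e+00, -1.50000442e-01]), 'joint_velocities': array([ 0.00110672, -0.00172663,  0.00021511,  0.00042091, -0.00061571,
        0.00026075]), 'effort': array([-1.25900737e-03, -4.05976260e+01, -2.92625999e+01, -1.97887061e-04,
        5.86518217e-03, -1.38714213e-05]), 'tcp_pos': array([0.17700891, 0.65070845, 0.22995327]), 'tcp_rot': array([-3.39629592e-04,  1.32512100e-01,  9.91180702e-01, -1.11583728e-03]), 'contact_force': array([ 0.25326125, -0.53266724,  0.52676313]), 'torque': array([-0.0557123 , -0.04152843, -0.00670174]), 'gripper_force': 0.0, 'finger_gap': 0.998325189717143}
scene {'camera_matrix': array([[443.31612205,   0.        , 320.07876504],
       [  0.        , 443.31612205, 244.17929476],
       [  0.        ,   0.        ,   1.        ]]), 'origin': array([ 1.00031834, -0.45271632,  0.59121833]), 'attitude': array([0.83475952, 0.39767012, 0.16552142, 0.3429835 ])}
top {'camera_matrix': array([[440.29644028,   0.        , 315.69848969],
       [  0.        , 440.29644028, 240.13875346],
       [  0.        ,   0.        ,   1.        ]]), 'origin': array([ 0.52651617, -0.01572001,  0.76961978]), 'attitude': array([-0.69678383, -0.01088489,  0.006625  ,  0.71716798])}
wrist {'camera_matrix': array([[408.30683529,   0.        , 327.77272054],
       [  0.        , 408.30683529, 241.8980375 ],
       [  0.        ,   0.        ,   1.        ]]), 'mount': array([[-4.61223433e-04,  9.51110295e-01,  3.08851087e-01,
         7.82382976e-02],
       [ 9.99999841e-01,  3.38556862e-04,  4.50762356e-04,
        -5.48788716e-04],
       [ 3.24161063e-04,  3.08851245e-01, -9.51110300e-01,
        -1.42633478e-01],
       [ 0.00000000e+00,  0.00000000e+00,  0.00000000e+00,
         1.00000000e+00]])}
```

View pics/top0.png

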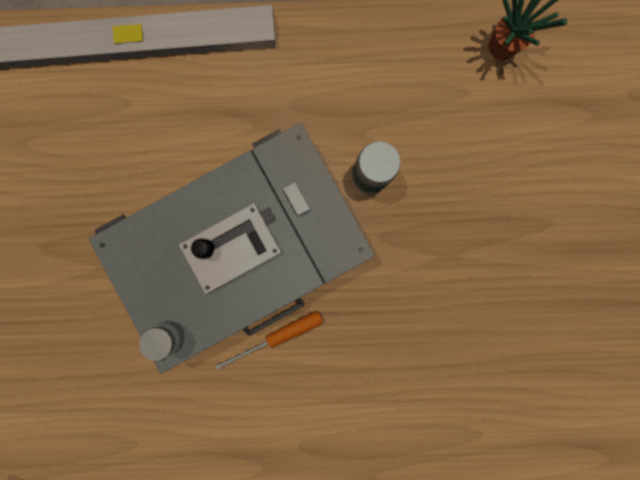

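View pics/scene0.png

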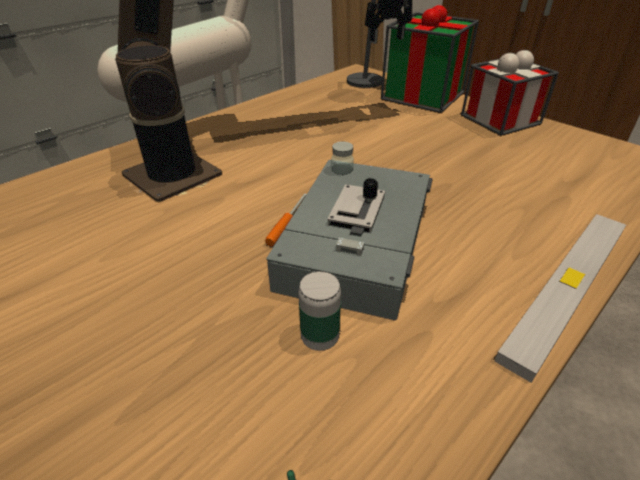

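The top view shows the plate with corners near (180,245), (254,205), (281,252) and (207,292). The knob is at (202,248), the keeper at (296,199), the can at (379,163), the jar at (157,343) and the driver at (270,340). In the scene view the plate is near (357,207), the knob at (370,188) and the can at (320,310).

```bash
cat >> h.py <<'E'
from scipy.spatial.transform import Rotation as R
def cam(n,s=None):
    c=eyes.calibration(n);K=c["camera_matrix"]
    if n=="wrist":
        M=c["mount"];q=s["tcp_rot"];T=R.from_quat(q[[1,2,3,0]]).as_matrix()
        return K,s["tcp_pos"]+T@M[:3,3],T@M[:3,:3]
    return K,c["origin"],R.from_quat(c["attitude"][[1,2,3,0]]).as_matrix()
def ray(C,p):
    K,o,A=C;d=A@np.array([(p[0]-K[0,2])/K[0,0],-(p[1]-K[1,2])/K[1,1],-1]);return o,d/np.linalg.norm(d)
def onz(C,p,z): o,d=ray(C,p);return o+d*(z-o[2])/d[2]
def tri(C1,p1,C2,p2):
    o1,d1=ray(C1,p1);o2,d2=ray(C2,p2)
    t=np.linalg.lstsq(np.c_[d1,-d2],o2-o1,rcond=None)[0];a=o1+t[0]*d1;b=o2+t[1]*d2
    return (a+b)/2,np.linalg.norm(a-b)
def proj(C,X): K,o,A=C;v=A.T@(X-o);return np.array([K[0,2]-K[0,0]*v[0]/v[2],K[1,2]+K[1,1]*v[1]/v[2]])
def blob(m,seed):
    n,l,st,ce=cv2.connectedComponentsWithStats(m.astype(np.uint8))
    i=min(range(1,n),key=lambda i:np.hypot(*(ce[i]-seed))+(1e4 if st[i][4]<30 else 0))
    return (l==i).astype(np.uint8),st[i],ce[i]
E
python3 - <<'E'
from h import *
T,S=cam("top"),cam("scene")
P={}
for n,seedp,seedk in(("top",(230,248),(202,248)),("scene",(357,207),(370,188))):
    im=cv2.imread(f"pics/{n}0.png");hsv=cv2.cvtColor(im,cv2.COLOR_BGR2HSV)
    x,y=seedp; print(n,"plate bgr",im[y+10,x-15],"chest",im[y+35,x-20] , "knob",im[seedk[1],seedk[0]])
    v=im.astype(int).max(2); sat=hsv[...,1]
    m=(v>135)&(sat<60)
    b,st,ce=blob(m,seedp)
    c=max(cv2.findContours(b,0,1)[0],key=cv2.contourArea);h=cv2.convexHull(c)
    for e in np.arange(2,15,.5):
        q=cv2.approxPolyDP(h,e,True)
        if len(q)<=4:break
    P[n]=q[:,0].astype(float);print(st,ce,e,P[n].tolist())
    k,st,ce=blob(v<45,seedk);print("knob",st,ce);P[n+'k']=ce
    # local view
for p in P["top"]:
    g=onz(T,p,.101);print(p,g.round(4),"scene pix",proj(S,g).round(1))
print("knob",tri(T,P["topk"],S,P["scenek"]),onz(T,P["topk"],.14))
im=np.vstack([cv2.resize(cv2.imread("pics/top0.png")[180:310,160:320],None,fx=3,fy=2.3),cv2.resize(cv2.imread("pics/scene0.png")[160:260,300:460],None,fx=3,fy=3)])[:600]
cv2.imwrite("pics/c1.png",im)
E
```

```text
top plate bgr [111 123 132] chest [128 138 148] knob [33 38 39]
[ 180  204  100   89 3184] [230.6451005  250.88316583] 2.0 [[253.0, 204.0], [279.0, 251.0], [205.0, 292.0], [180.0, 244.0]]
knob [192 239  24  19 331] [202.74924471 248.13897281]
scene plate bgr [153 170 184] chest [130 148 149] knob [19 19 15]
[ 328  184   57   43 1147] [354.51787271 205.0505667 ] 2.0 [[345.0, 184.0], [384.0, 191.0], [370.0, 226.0], [328.0, 218.0]]
knob [364 179  13  24 242] [369.68181818 189.02892562]
[253. 204.] [0.6009 0.082  0.101 ] scene pix [371.2 225.4]
[279. 251.] [0.5282 0.0443 0.101 ] scene pix [328.8 217.9]
[205. 292.] [0.4693 0.1582 0.101 ] scene pix [346.1 184. ]
[180. 244.] [0.5432 0.1947 0.101 ] scene pix [384.6 190.6]
knob (array([0.53537548, 0.15510167, 0.11891682]), np.float64(0.0008655919644403459)) [0.5353837  0.14987512 0.14      ]
```

View pics/c1.png

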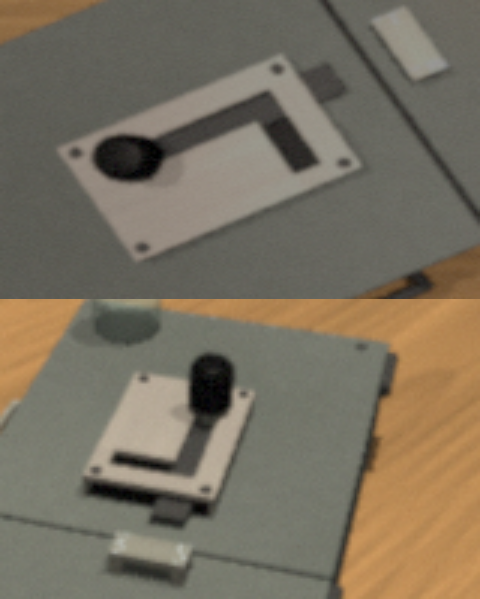

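Plate corners agree between the two views to about 1 px at z = 0.101, so the pose is good: chest yaw is about 27.2° and its centre about (0.538, 0.121). The knob is at about (0.535, 0.154), so the bolt is at about 9 mm. Next I shut the fingers, turn the tool +42.4° so its y lies along chest y, and go above the +y side of the knob.

```bash
python3 -m handwheel '[[0.05,-0.07,0,0,0,0.01],[0.15,-0.2,0,0,0,0.03],[0.25,-0.34,0,0,0,0.05],[0.36,-0.48,0,0,0,0.07],[0.46,-0.62,0,0,0,0.09],[0.54,-0.72,0,0,0,0.11],[0.57,-0.77,0,0,0,0.118],[0.57,-0.77,0,0,0,0.118]]' 0 40
python3 -m handwheel '[[0.05,-0.07,0,0,0,0],[0.15,-0.2,0,0,0,0],[0.25,-0.34,0,0,0,0],[0.36,-0.48,0,0,0,0],[0.46,-0.62,0,0,0,0],[0.54,-0.72,0,0,0,0],[0.57,-0.76,0,0,0,0],[0.57,-0.76,0,0,0,0],[0.57,-0.76,0,0,0,0]]'
cat >> h.py <<'E'
O=np.array([.5376,.1209]);th=np.radians(27.2);X=np.array([np.cos(th),np.sin(th)]);Y=np.array([-np.sin(th),np.cos(th)])
def ch(p): d=np.asarray(p)[:2]-O;return (1000*np.array([d@X,d@Y])).round(1)
def go(x,y,z):
    "shares from present pose to chest x,y (mm), world z (m)"
    s=monitor.sense();t=np.r_[O+x/1000*X+y/1000*Y,z];return ((t-s["tcp_pos"])/.3).round(4)
def rep():
    s=monitor.sense();Rm=R.from_quat(s["tcp_rot"][[1,2,3,0]]).as_matrix();f=s["contact_force"]
    print("t",round(s["time"],2),"chest xy",ch(s["tcp_pos"]),"z",s["tcp_pos"][2].round(4),"tool y deg",np.degrees(np.arctan2(Rm[1,1],Rm[0,1])).round(2),"f chest",(f[:2]@X).round(2),(f[:2]@Y).round(2),f[2].round(2),"gap",round(s["finger_gap"],3))
    return s
E
python3 - <<'E'
from h import *
s=rep();W=cam("wrist",s)
im=eyes.read_camera("wrist");cv2.imwrite("pics/w1.png",im[:,:,::-1])
b,st,ce=blob(im.max(2)<45,proj(W,np.array([.535,.153,.13])));print(st,ce,ch(onz(W,ce,.123)))
print(go(15,72,.112))
E
```

```text
time: 0.95
tcp_pos: [0.3495, 0.4183, 0.2311]
tcp_rot: [-0.0, -0.234, 0.972, -0.0]
contact_force: [-0.6, -0.2, 0.5]
finger_gap: -0.001
gripper_force: 0.0
time: 1.85
tcp_pos: [0.5185, 0.1935, 0.2309]
tcp_rot: [-0.001, -0.236, 0.972, 0.0]
contact_force: [-0.7, -0.2, -0.1]
finger_gap: -0.003
gripper_force: 0.0
t 1.85 chest xy [16.2 73.3] z 0.2309 tool y deg 117.27 f chest -0.77 0.13 -0.13 gap -0.003
[   22   303   611   177 47200] [329.42639831 426.94472458] [165.6  73.6]
[-0.0009 -0.0068 -0.3967]
```

View pics/w1.png

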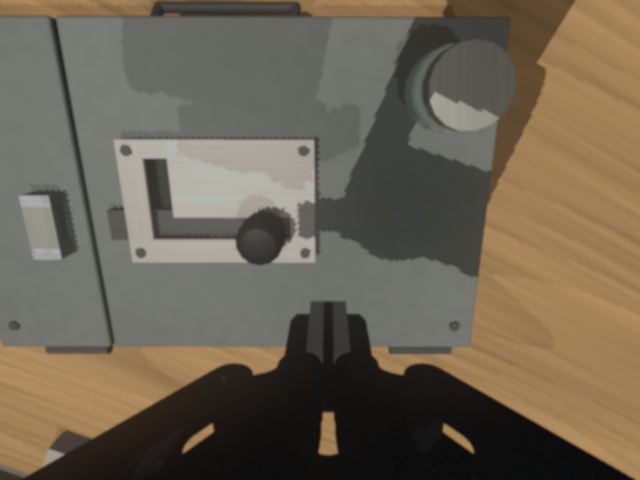

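The wrist view shows the knob top centred at (259,243). The plate corners are (115,139), (316,139), (133,262) and (316,262). The shut fingers at (328,310) are clear, on the +y side.

```bash
python3 - <<'E'
from h import *
s=rep();W=cam("wrist",s)
print("knob",ch(onz(W,(259,243),.140)))
for p in((115,139),(316,139),(133,262),(316,262)):print(ch(onz(W,p,.101)))
p=onz(W,(259,243),.140);print(proj(cam("top"),p))
E
python3 -m handwheel '[[0,-0.004,-0.05,0,0,0],[0,-0.007,-0.13,0,0,0],[0,-0.007,-0.22,0,0,0],[0,-0.007,-0.3,0,0,0],[0,-0.007,-0.36,0,0,0],[0,-0.007,-0.39,0,0,0],[0,-0.007,-0.395,0,0,0],[0,-0.007,-0.395,0,0,0]]'
python3 -c "
from h import *
rep()"
```

```text
t 1.9 chest xy [16.2 73.7] z 0.231 tool y deg 117.33 f chest -0.12 -1.14 0.41 gap 0.002
knob [13.8 31.2]
[-44.3 -65.5]
[-44.5  64.9]
[ 41.  -66.2]
[40.8 64.3]
[199.17015293 248.08263395]
time: 2.7
tcp_pos: [0.5192, 0.1907, 0.113]
tcp_rot: [0.0, -0.236, 0.972, -0.0]
contact_force: [-0.3, -0.5, 1.1]
finger_gap: 0.002
gripper_force: 0.0
t 2.7 chest xy [15.5 70.5] z 0.113 tool y deg 117.3 f chest -0.53 -0.29 1.09 gap 0.002
```

Wrist view confirms the plate frame within 1 mm and the knob at chest (14, 31). Now the push along -y: 5 mm per row, 60 mm in this call.

```bash
python3 -m handwheel '[[0.0076,-0.0148,0,0,0,0],[0.0152,-0.0297,0,0,0,0],[0.0228,-0.0445,0,0,0,0],[0.0305,-0.0593,0,0,0,0],[0.0381,-0.0741,0,0,0,0],[0.0457,-0.089,0,0,0,0],[0.0533,-0.1038,0,0,0,0],[0.0609,-0.1186,0,0,0,0],[0.0685,-0.1334,0,0,0,0],[0.0762,-0.1483,0,0,0,0],[0.0838,-0.1631,0,0,0,0],[0.0914,-0.1779,0,0,0,0]]'
python3 - <<'E'
from h import *
s=rep();W=cam("wrist",s)
im=eyes.read_camera("wrist");cv2.imwrite("pics/w2.png",im[:,:,::-1])
E
```

```text
time: 3.9
tcp_pos: [0.5469, 0.1365, 0.1128]
tcp_rot: [-0.0, -0.236, 0.972, 0.0]
contact_force: [-0.2, 2.3, 2.3]
finger_gap: -0.002
gripper_force: 1.3
t 3.9 chest xy [15.4  9.6] z 0.1128 tool y deg 117.25 f chest 0.84 2.15 2.3 gap -0.002
```

View pics/w2.png

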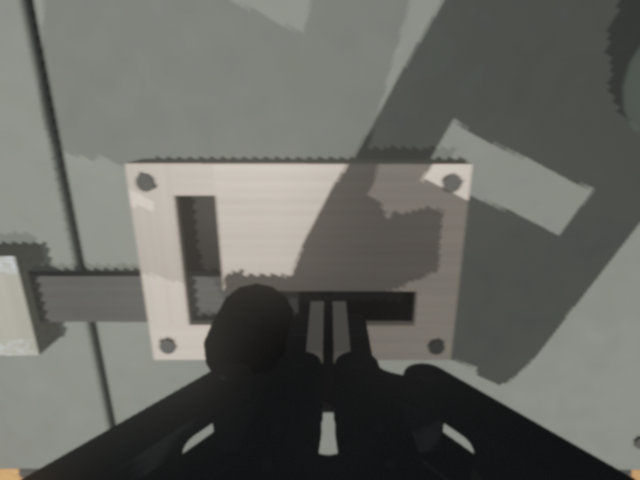

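The fingers are on the knob, whose top centre is near (250,330). The tongue at (90,295) has come almost up to the keeper.

```bash
python3 - <<'E'
from h import *
s=rep();W=cam("wrist",s);print(ch(onz(W,(250,328),.14)))
E
python3 -m handwheel '[[0.0046,-0.0089,0,0,0,0],[0.0091,-0.0178,0,0,0,0],[0.0137,-0.0267,0,0,0,0],[0.0168,-0.0326,0,0,0,0],[0.0168,-0.0326,0,0,0,0]]'
python3 -c "
from h import *
rep()"
```

```text
t 3.95 chest xy [15.4  8.9] z 0.1128 tool y deg 117.23 f chest 1.24 1.13 1.61 gap -0.006
[  2.9 -17. ]
time: 4.45
tcp_pos: [0.5517, 0.1266, 0.1126]
tcp_rot: [-0.0, -0.236, 0.972, -0.0]
contact_force: [-0.8, 1.2, 0.3]
finger_gap: -0.002
gripper_force: 0.5
t 4.45 chest xy [15.2 -1.4] z 0.1126 tool y deg 117.24 f chest -0.13 1.41 0.34 gap -0.002
```

```bash
python3 -m handwheel '[[0.003,-0.0059,0,0,0,0],[0.0061,-0.0119,0,0,0,0],[0.0091,-0.0178,0,0,0,0],[0.0122,-0.0237,0,0,0,0],[0.0122,-0.0237,0,0,0,0]]'; python3 -c "
from h import *
rep()"
python3 -m handwheel '[[0.0015,-0.003,0,0,0,0],[0.003,-0.0059,0,0,0,0],[0.0046,-0.0089,0,0,0,0],[0.0046,-0.0089,0,0,0,0]]'; python3 -c "
from h import *
rep()"
```

```text
time: 4.95
tcp_pos: [0.5554, 0.1196, 0.1127]
tcp_rot: [-0.0, -0.236, 0.972, -0.0]
contact_force: [-0.6, 2.1, 0.6]
finger_gap: 0.001
gripper_force: 0.7
t 4.95 chest xy [15.2 -9.3] z 0.1127 tool y deg 117.24 f chest 0.43 2.12 0.6 gap 0.001
time: 5.35
tcp_pos: [0.5567, 0.1171, 0.1127]
tcp_rot: [-0.0, -0.236, 0.972, -0.0]
contact_force: [-1.2, 1.7, 0.0]
finger_gap: 0.001
gripper_force: 0.8
t 5.35 chest xy [ 15.2 -12.1] z 0.1127 tool y deg 117.25 f chest -0.3 2.02 0.03 gap 0.001
```

Not yet at the stop (still about 2 N), so I continue in 1 mm steps and watch the force.

```bash
for i in 1; do python3 -m handwheel '[[0.0015,-0.003,0,0,0,0],[0.0015,-0.003,0,0,0,0]]'>/dev/null; python3 -c "
from h import *
rep()"; done
python3 -m handwheel '[[0.0015,-0.003,0,0,0,0],[0.0015,-0.003,0,0,0,0]]'>/dev/null; python3 -c "
from h import *
rep()"
```

```text
t 5.55 chest xy [ 15.3 -12.8] z 0.1127 tool y deg 117.24 f chest -0.07 3.75 0.62 gap 0.001
t 5.75 chest xy [ 15.2 -13. ] z 0.1127 tool y deg 117.23 f chest 0.59 5.52 0.74 gap -0.002
```

It has reached the stop: the TCP holds at -13 mm while the force rises to 5.5 N. Now back off, lift over the knob and go to its +x side.

```bash
python3 -m handwheel '[[-0.006,0.012,0,0,0,0],[-0.0122,0.0237,0,0,0,0],[-0.0122,0.0237,0.05,0,0,0],[-0.0122,0.0237,0.13,0,0,0],[-0.0122,0.0237,0.2,0,0,0],[0.02,0.01,0.22,0,0,0],[0.07,0,0.22,0,0,0],[0.12,-0.01,0.22,0,0,0],[0.15,-0.017,0.22,0,0,0],[0.16,-0.019,0.22,0,0,0],[0.16,-0.019,0.22,0,0,0]]'>/dev/null
python3 - <<'E'
from h import *
s=rep();W=cam("wrist",s);T=cam("top")
im=eyes.read_camera("wrist");cv2.imwrite("pics/w3.png",im[:,:,::-1])
print(go(55,-40,.113), "corner knob expected px",proj(W,np.r_[O+.015*X-.04*Y,.14]))
E
```

```text
t 6.85 chest xy [ 55.4 -41.4] z 0.1784 tool y deg 117.23 f chest -0.36 0.23 -0.13 gap 0.0
[-0.0022  0.0027 -0.2181] corner knob expected px [333.28414063 199.05225917]
```

View pics/w3.png

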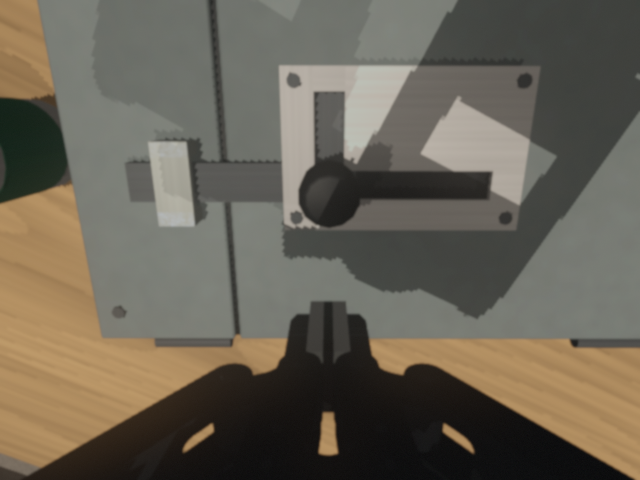

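The knob is at (330,195), within 4 px of where the corner projects, and the tongue is through the keeper at (170,183). The fingers are clear on the +x side. I lower and begin the short-leg push.

```bash
python3 -m handwheel '[[-0.001,0.002,-0.06,0,0,0],[-0.002,0.003,-0.14,0,0,0],[-0.002,0.003,-0.2,0,0,0],[-0.002,0.003,-0.218,0,0,0],[-0.002,0.003,-0.218,0,0,0]]'>/dev/null
python3 -c "
from h import *
rep()"
python3 -m handwheel '[[-0.0119,-0.0061,0,0,0,0],[-0.0237,-0.0122,0,0,0,0],[-0.0356,-0.0183,0,0,0,0],[-0.0474,-0.0244,0,0,0,0],[-0.0593,-0.0305,0,0,0,0],[-0.0711,-0.0366,0,0,0,0],[-0.083,-0.0427,0,0,0,0],[-0.083,-0.0427,0,0,0,0]]'>/dev/null
python3 -c "
from h import *
rep()"
```

```text
t 7.4 chest xy [ 54.5 -39.4] z 0.1124 tool y deg 117.27 f chest -1.05 -1.2 -0.34 gap -0.002
t 8.2 chest xy [ 26.9 -40.1] z 0.1136 tool y deg 117.25 f chest 1.23 0.25 0.59 gap 0.0
```

Low force at 27 mm, so the knob is sliding. I continue 18 mm, then in small steps.

```bash
python3 -m handwheel '[[-0.0119,-0.0061,0,0,0,0],[-0.0237,-0.0122,0,0,0,0],[-0.0356,-0.0183,0,0,0,0],[-0.0474,-0.0244,0,0,0,0],[-0.0533,-0.0274,0,0,0,0],[-0.0533,-0.0274,0,0,0,0]]'>/dev/null
python3 - <<'E'
from h import *
s=rep();im=eyes.read_camera("top")
b,st,ce=blob(im.max(2)<45,proj(cam("top"),np.r_[O-.01*X-.04*Y,.14]));print(st,ce)
cv2.imwrite("pics/w4.png",eyes.read_camera("wrist")[:,:,::-1])
E
python3 -m handwheel '[[-0.003,-0.0015,0,0,0,0],[-0.0059,-0.003,0,0,0,0],[-0.0089,-0.0046,0,0,0,0],[-0.0119,-0.0061,0,0,0,0],[-0.0119,-0.0061,0,0,0,0]]'>/dev/null
python3 -c "
from h import *
rep()"
```

```text
t 8.8 chest xy [  8.6 -39.9] z 0.1131 tool y deg 117.25 f chest 0.88 -0.14 0.1 gap -0.0
[240 172  14 124 202] [245.55445545 234.23267327]
t 9.4 chest xy [  5.  -39.8] z 0.1131 tool y deg 117.25 f chest 1.03 0.34 -0.77 gap -0.0
```

View pics/w4.png

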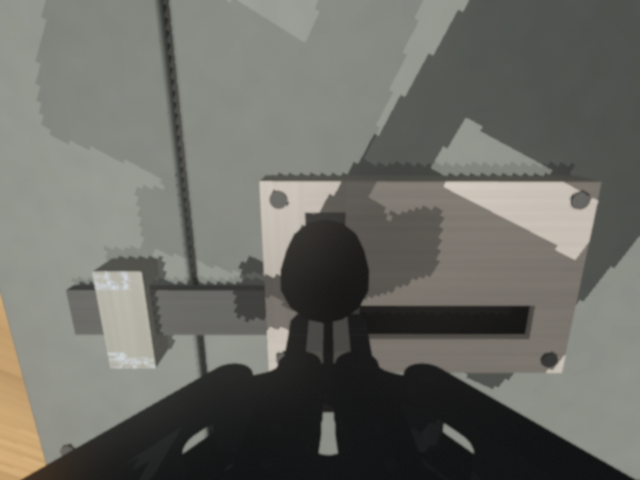

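The knob at (325,265) is well along the short leg, with only its far end (325,215) still open. I keep stepping until the force rises.

```bash
python3 -m handwheel '[[-0.003,-0.0015,0,0,0,0],[-0.0059,-0.003,0,0,0,0],[-0.0089,-0.0046,0,0,0,0],[-0.0089,-0.0046,0,0,0,0]]'>/dev/null
python3 -c "
from h import *
rep()"
python3 -m handwheel '[[-0.003,-0.0015,0,0,0,0],[-0.0059,-0.003,0,0,0,0],[-0.0059,-0.003,0,0,0,0]]'>/dev/null
python3 -c "
from h import *
rep()"
```

```text
t 9.8 chest xy [  2.1 -39.9] z 0.1134 tool y deg 117.25 f chest 0.1 0.69 -2.06 gap 0.003
t 10.1 chest xy [  1.  -39.9] z 0.1136 tool y deg 117.23 f chest 4.86 1.14 -3.58 gap -0.001
```

```bash
python3 -m handwheel '[[-0.003,-0.0015,0,0,0,0],[-0.0045,-0.0023,0,0,0,0],[-0.0045,-0.0023,0,0,0,0]]'>/dev/null
python3 -c "
from h import *
rep()"
```

```text
t 10.4 chest xy [  0.8 -40. ] z 0.1137 tool y deg 117.2 f chest 7.4 0.83 -4.35 gap -0.003
```

It is firmly at the stop (0.8 mm, 7.4 N). Back off along +x, lift, and check.

```bash
python3 -m handwheel '[[0.01,0.005,0,0,0,0],[0.03,0.015,0,0,0,0],[0.06,0.03,0,0,0,0],[0.08,0.04,0.03,0,0,0],[0.09,0.045,0.12,0,0,0],[0.09,0.045,0.22,0,0,0],[0.09,0.045,0.32,0,0,0],[0.09,0.045,0.35,0,0,0],[0.09,0.045,0.35,0,0,0],[0.09,0.045,0.35,0,0,0]]'>/dev/null
python3 - <<'E'
from h import *
s=rep();W=cam("wrist",s)
im=eyes.read_camera("wrist");cv2.imwrite("pics/w5.png",im[:,:,::-1])
print("expected px",proj(W,np.r_[O-.025*X-.04*Y,.14]))
E
```

```text
t 11.4 chest xy [ 28.4 -40. ] z 0.2171 tool y deg 117.25 f chest 0.48 0.43 -0.83 gap -0.003
expected px [329.82551648 159.98459312]
```

View pics/w5.png

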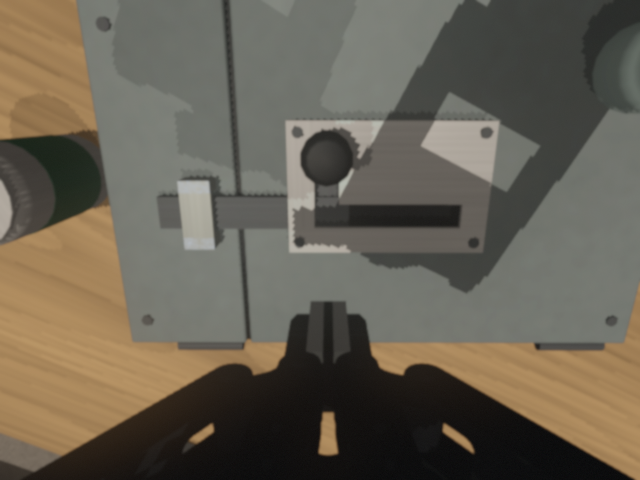

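The knob is at (327,158), within 3 px of where slot_end projects. The tongue is through the keeper at (197,213) and the hand is clear.

```bash
python3 -c "
from h import *
print(order.job_done())"
```

```text
the job is handed in; nothing more can be done
None
```

The chest is locked and the job is handed in at about 11.5 s: the bolt was pushed to its stop, the knob to the end of the short leg (last force readings 5.5 N and 7.4 N), and the hand is clear; the verdict was not shown, and I did not re-measure the jar, can or screwdriver afterwards.

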